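# Shim the kiln shelf level

### The arm

A 7-joint arm with a two-finger parallel gripper is mounted at the origin on the work surface. World frame = base frame: x ahead of the robot, y to its left, z up, the work surface at z = 0. Lengths are in m, angles in rad, forces in N, time in s.
With the tool pointing down it reaches from about 0.425 to 1.025 m from the base axis. Payload 3.6 kg.
Tool frame: the origin (TCP) lies midway between the tips of the shut fingers; the grasp point (between the pads) lies 19 mm behind it (r.grip_point_offset is the z of the grasp point in the tool frame, in m); z points along the fingers, y is the line along which they close (so a half turn about z gives the same grasp; the last joint's range is limited). The gripper opens to 85 mm and grips with 20 to 120 N. Pads are 22 mm wide; open, the fingers measure 114 mm over their backs; the gripper's body (76 mm by 85 mm) begins 54 mm behind the grasp point. The pads swing forward as they close: fully open they stand 13 mm farther back than shut.
Start: joints at [1.185, 0.591, 0.048, 1.609, -0.033, 0.943, -0.034], TCP at [0.209, -0.694, 0.231] pointing down, gripper open.
Joint ranges: [-2.69, 2.69], [-0.47, 2.24], [-1.27, 1.36], [0.19, 2.51], [-1.53, 4.68], [0.08, 2.07], [-3.09, 3.09]. Speed limits (rad/s): [2.57, 2.57, 3.14, 3.14, 3.14, 3.14, 3.14].

### API

Orientations are given as a unit quaternion [w, x, y, z].
In Python, from plant import status, viewer, ticket, r gives the robot as it stands. The module is installed in compiled form; this text tells all that it offers.
- The arm moves only by the shell command python3 -m creep 'ROWS'. ROWS is JSON, a list of rows, each a list of 5 numbers: the closure in counts, from 0 (fully open) to 255 (shut), then the shift along the tool's x, y, z in units of 25 mm (1.0 is 25 mm), then the turn about the tool's z in units of 8 degrees (1.0 is 8 degrees). In form: [[grip, dx, dy, dz, twist], ...]. A call has 1 to 10 rows; each row is the pose to reach, as a shift and turn from the pose commanded when the call began, along the tool's axes at that moment; what a row does not reach only later rows make up. A row lasts 1/10 s, in which the tool goes at most 50 mm and 8.59 degrees, less where a joint would pass 70% of its speed; a pose out of reach is approached as far as the arm can. A call with a gripper value outside its range is refused whole. The fingers move at their own pace and stop on an object; the grip force is fixed at half the most. Time passes only in rows, so rows that repeat a pose let the fingers close. It gives the time, the measured TCP pose, the force, the opening and the grip force at its end, in the units of the state.
- status.state(): the state, without advancing time (a new reading comes with each control period).
- viewer.camera(name): name is "scene" or "side" or "wrist"; returns a dict with "color" (400x640x3 uint8, red, green, blue), "fx", "fy", "cx", "cy" (pixels), "k1" (the pictures are not rectified: a ray, as slopes to the right and down, at radius r is drawn at 1 + k1 r^2 times it, then the intrinsics apply), "world_from_camera" (4x4, takes a point from camera to world coordinates); the wrist camera has in their place "hand_eye" (4x4, takes a point from camera to tool coordinates, whose origin is the TCP and whose axes are the flange's). Camera axes: x right, y up, looking along -z (the intrinsics and any distortion apply to the point x, -y, -z); pixel columns grow to the right and rows downward; lengths in m; the calibration is good to about 2 mm. A picture is of the moment at which its call begins: read the wrist's pose just before it. There is no depth.
- ticket.hand_in(): hands the job in; it is judged then, once.
The state is a dict: "t": time; "q": joint angles; "joint_velocities": joint speeds; "tau": joint torques, N m; "eef_pos": TCP position; "ee_rot": TCP orientation; "contact_force": force on the tool from outside, world axes, zero at the start; "torque": the same for the moment, N m; "gripper_width": opening from 0.0 (shut) to 1.0 (fully open); "grasp_force": force on a finger pad.
Only numpy, scipy, OpenCV 4.12 (cv2) and the standard library are available. Lean on these libraries where they do the work, as an engineer would, in place of code of your own. Each camera call takes 0.05 s, during which the arm holds its last target. There are 200 camera calls.

### The job

The kiln shelf on the firebrick bed sags onto one short post, so whatever is fired on it would run. Take the thick ceramic wedge from the bench, lay it flat on the bed beside the short post and push it, thin end first, under the sagging edge of the shelf until the shelf is level and sits on the wedge and all three tall posts without rocking, and no further: pushed in too far, the wedge lifts the shelf off another post. Ease it in by feel: do not shove the shelf along, touch the shelf only with the wedge, keep the little mould standing where it is, and leave everything else alone.

Things in the scene. Friction and masses are not known exactly. Their poses are not given: they have to be found in the camera images.
- shelf: the kiln shelf: a flat cream ceramic slab 230 mm (its x) by 200 mm (its y) by 14 mm thick, about 1.2 kg, loose on four posts. Origin at the centre of its underside, z up. Its long edges are at y = +100 and -100 mm. At the start it sags onto the short post, with the opposite corner lifted off its post. When level its underside is 12 to 17 mm above the bed, different each time
- short_post: the short one of the four round posts under the shelf, all 22 mm across, fixed, at x = +-80, y = +-60 mm in the shelf's frame. It is under any one of the corners. Origin at the centre of its top, which is 4 mm below the tops of the other three
- post_a: one of the three tall posts under the shelf, fixed to the bed; 22 mm across, origin at the centre of its top
- post_b: another of the three tall posts, like post_a
- post_c: the third tall post, like post_a
- mould_mid (a point): centre of the small round terracotta mould, 68 mm across and 20 mm high, about 0.18 kg, standing loose on the shelf straight above the short post
- wedge_grip (a point): the thick pale grey ceramic wedge, lying flat on the bench: 140 mm long (its x), 34 mm wide (its y), flat underside, tapering evenly from 25 mm at the thick end to 3 mm at the thin end, about 0.13 kg. This point, good for gripping across the width, is on the centre line 24 mm from the thick end, 10.5 mm above the underside; x points to the thin end, z up
- wedge_tip (a point): middle of the thin end of the same thick wedge, 1.5 mm above its underside, 116 mm ahead of wedge_grip along x. Pushed under a long edge 40 mm from the short post, it meets 1 to 2 N while the sagging corner rises; once the opposite corner is down on its post the push climbs within 4 mm of travel to about 7 N, where another post comes free. About half-way up that climb is right
- bed: the kiln's bed: a flat slab of firebrick in a steel frame, 480 mm (x) by 560 mm (y), fixed on the bench. Origin at the centre of its underside on the bench; its top, on which posts and wedge stand, is 60 mm above the bench
- thin_wedge_mid (a point): the other, thin pale grey wedge lying on the bench: same length and width, but 9 mm at its thick end, too thin to level the shelf; leave it. Point at its middle, 3 mm up; x points to its thin end
- strip_mid (a point): middle of a flat untapered pale grey ceramic strip, 34 by 140 by 10 mm, lying on the bed; leave it
- tall_post1_mid (a point): centre of a spare post, 32 mm across, 55 mm high, standing on the far part of the bed; leave it
- tall_post2_mid (a point): centre of a spare post, 32 mm across, 45 mm high, standing on the far part of the bed; leave it
- mug_mid (a point): centre of a white mug, 80 mm across, 92 mm high, on the bench; leave it
- tumbler_mid (a point): centre of a dark blue glass tumbler, 72 mm across the rim, 85 mm high, on the bench; leave it
- level_mid (a point): centre of a spirit level, 200 by 22 by 40 mm, standing on the bench to the left of the bed; leave it
There are look-alikes about, which are no part of the job. Leave any blue look-alike of the part that bears wedge_grip alone.

How it is judged:
On the way:
1. the wedge lies flat on the bed with its thin end under the shelf's edge, the shelf still sagging (y of wedge_tip in the frame of shelf between -0.1 and 0.1 m and x of wedge_tip in the frame of shelf between -0.115 and 0.115 m and z of wedge_tip in the frame of shelf below 0 m and angle between wedge_tip's own z axis and vertical below 0.1 rad and angle between shelf's own z axis and vertical above 0.015 rad), for 0.05 s.
At the end, for the whole second after the job is handed in: the shelf is level within 0.006 rad (about a third of a degree) and does not rock: it bears on the wedge (more than 1 N) and on each of the three tall posts (more than 0.1 N); the wedge is at rest, flat on the bed (within 0.03 rad) with its thin end under the shelf; the mould stands on the shelf (angle between shelf's own z axis and vertical below 0.006 rad and contact force between wedge and shelf above 1 N and contact force between each of post_a, post_b, post_c and shelf above 0.1 N and angle between wedge_tip's own z axis and vertical below 0.03 rad and height (world z) of wedge_tip between 0.058 and 0.066 m and z of wedge_tip in the frame of shelf below 0 m and z of mould_mid in the frame of shelf between 0.02 and 0.028 m and linear speed of each of shelf, wedge below 0.01 m/s); the robot touches nothing.
It fails at once if the shelf is shoved or lifted more than 15 mm from where it was (distance of shelf from where it was at the start of the episode above 0.015 m).
It fails at once if the wedge is forced: more than 12 N between wedge and shelf (contact force between wedge and shelf above 12 N).
It fails at once if the robot itself touches the shelf (contact force between any of the fingers, the arm and shelf above 1 N).
It fails at once if the mould is shifted more than 20 mm or tipped (distance of mould_mid from where it was at the start of the episode above 0.02 m or angle between mould_mid's own z axis and vertical above 0.15 rad).
It fails at once if the thin wedge, strip, spare posts, mug, tumbler or spirit level is moved more than 30 mm (distance of any of thin_wedge_mid, strip_mid, tall_post1_mid, tall_post2_mid, mug_mid, tumbler_mid, level_mid from where it was at the start of the episode above 0.03 m).
It also fails if it takes over 72 s, if anything falls off the work surface, if the arm or the gripper's body presses on something with over 40 N, if the wrist force passes 120 N, or if a joint passes its speed limit or range.

## Working session

There is one attempt and no reset: what is moved stays moved. The work goes in short steps, Python scripts to look and compute and a shell command to move; the robot and the scene stay as the last step left them, time stands still between calls to the robot, and variables do not carry over. Pictures are saved under pics/ and viewed, at most 10 in all, crops included, and the job is handed in when it is done.

```bash
mkdir -p pics; cat > h.py <<'E'
import numpy as np, cv2
from plant import status, viewer, ticket, r
from scipy.spatial.transform import Rotation as R
def snap(name, out):
    s=status.state(); c=viewer.camera(name)
    cv2.imwrite(out, c["color"][:,:,::-1])
    if "hand_eye" in c:
        w,x,y,z=s["ee_rot"]; T=np.eye(4); T[:3,:3]=R.from_quat([x,y,z,w]).as_matrix(); T[:3,3]=s["eef_pos"]
        M=T@np.array(c["hand_eye"])
    else: M=np.array(c["world_from_camera"])
    np.savez(out+".npz",M=M,k=[c["fx"],c["fy"],c["cx"],c["cy"],c["k1"]])
def load(out):
    d=np.load(out+".npz"); return d["M"],d["k"]
def px2w(out,pts,z):
    M,(fx,fy,cx,cy,k1)=load(out); K=np.array([[fx,0,cx],[0,fy,cy],[0,0,1.]])
    p=cv2.undistortPoints(np.array(pts,float).reshape(-1,1,2),K,np.array([k1,0,0,0.]))[:,0]
    d=np.c_[p[:,0],-p[:,1],-np.ones(len(p))]@M[:3,:3].T
    t=(z-M[2,3])/d[:,2]; return M[:3,3]+d*t[:,None]
def w2px(out,P):
    M,(fx,fy,cx,cy,k1)=load(out); P=np.atleast_2d(P); q=(P-M[:3,3])@M[:3,:3]
    a,b=q[:,0]/-q[:,2],-q[:,1]/-q[:,2]; f=1+k1*(a*a+b*b); return np.c_[fx*a*f+cx,fy*b*f+cy]
E
python3 - <<'E'
from h import *
print(status.state(), r.grip_point_offset)
for n in("scene","side"):
    snap(n,f"pics/{n}0.png"); print(n,load(f"pics/{n}0.png"))
a=[cv2.imread(f"pics/{n}0.png") for n in("scene","side")]
E
```

```text
{'t': 0.0, 'q': array([ 1.18551919,  0.59212056,  0.04831358,  1.60984271, -0.03327538,
        0.94268208, -0.03374139]), 'joint_velocities': array([ 0.00010934, -0.0002042 , -0.00081262,  0.00049581,  0.00114896,
        0.00030133, -0.0006374 ]), 'tau': array([-1.80444354e-04, -5.48688054e+01,  1.54651891e+00, -1.98123425e+01,
        9.40553698e-03,  8.71575787e-03, -3.01291344e-06]), 'eef_pos': array([ 0.2083023 , -0.69356354,  0.23013263]), 'ee_rot': array([-1.09829555e-03,  9.89373468e-01,  1.45392147e-01, -2.39624550e-04]), 'contact_force': array([-0.44565104,  0.20351315,  0.24006789]), 'torque': array([-0.00234914, -0.0005079 , -0.02357918]), 'grasp_force': 0.0, 'gripper_width': 0.9979571317917867} -0.0187
scene (array([[ 0.53272802, -0.68871111,  0.4918108 ,  1.18240254],
       [ 0.84623137,  0.44014142, -0.30027986, -0.36228602],
       [-0.00966023,  0.57615322,  0.81728462,  1.19326703],
       [ 0.        ,  0.        ,  0.        ,  1.        ]]), array([ 4.82133656e+02,  4.82133656e+02,  3.28149216e+02,  2.10944835e+02,
       -7.55995240e-02]))
side (array([[ 0.98762523,  0.0883936 , -0.12954916,  0.36010557],
       [-0.1566287 ,  0.51382872, -0.84347347, -1.0163984 ],
       [-0.00799157,  0.8533268 ,  0.52131517,  0.75630061],
       [ 0.        ,  0.        ,  0.        ,  1.        ]]), array([ 4.63243755e+02,  4.63243755e+02,  3.15270585e+02,  1.99203200e+02,
       -3.27765145e-02]))
```

View pics/scene0.png

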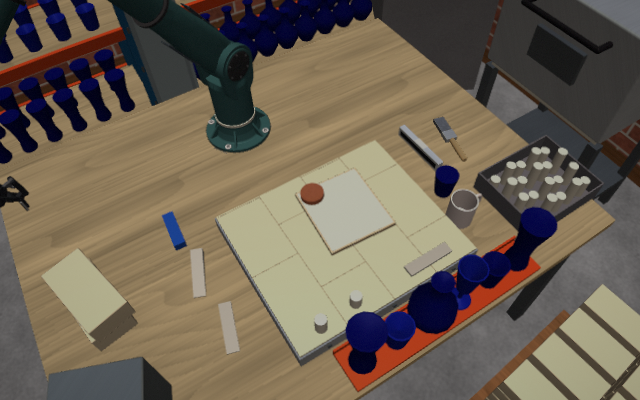

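View pics/side0.png

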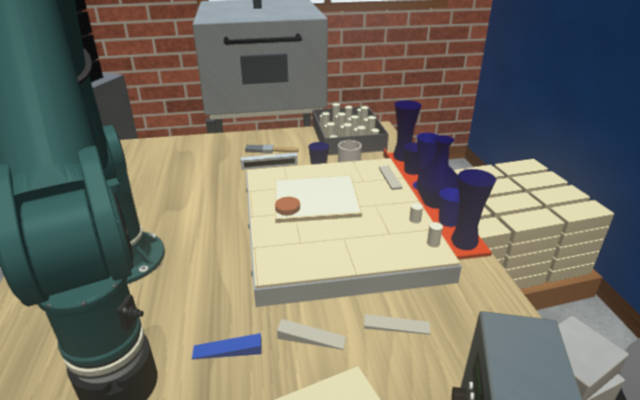

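Scene: the blue look-alike is at (174,230), and there are two pale grey wedges at (198,272) and (229,327). In the side view the wedge at (311,333) looks thick and the one at (397,324) thin. The mould stands at the shelf's near-right corner, at (312,193). I'll enlarge to confirm.

```bash
python3 - <<'E'
from h import *
a=cv2.imread("pics/scene0.png"); b=cv2.imread("pics/side0.png")
A=cv2.resize(a[235:360,150:270],None,fx=3.2,fy=3.2,interpolation=cv2.INTER_CUBIC)  # 384x400
C=cv2.resize(a[160:260,285:405],None,fx=3.2,fy=3.2,interpolation=cv2.INTER_CUBIC)
B=cv2.resize(b[305:355,190:440],None,fx=3.2,fy=3.2,interpolation=cv2.INTER_CUBIC)
top=np.zeros((400,800,3),np.uint8); top[:400,:384]=A; top[:320,400:784]=C
cv2.imwrite("pics/crop1.png",np.vstack([top,B]))
E
```

```text
(no output)
```

View pics/crop1.png

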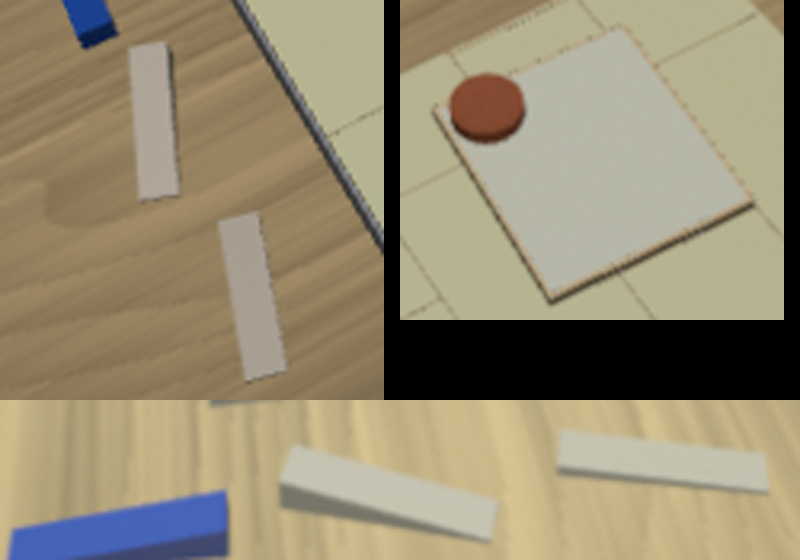

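Confirmed: the candidates are the pale wedge at scene (198,272), the pale wedge at (229,327) and the blue one at (174,230). The side crop shows the first tapering strongly, with its thick end toward the robot, so it is the thick wedge. The second is thin all along. The shelf's corners and the mould are also clear.

```bash
python3 - <<'E'
from h import *
np.set_printoptions(precision=4,suppress=True)
s="pics/scene0.png"
print("thick end",px2w(s,[(190.6,249.4),(201.6,248.1)],.025)); print("thin",px2w(s,[(193.4,297.5),(205.9,295.6)],.003))
# side crop: offset 190,305 scale 3.2 (y-400)
f=lambda u,v:(190+u/3.2,305+(v-400)/3.2)
d="pics/side0.png"
print("side thick",px2w(d,[f(292,446),f(281,483)],.025),"thin",px2w(d,[f(497,500),f(490,540)],.003))
c=px2w(s,[(295.6,193.75),(354.4,168.4),(395.3,223.4),(332.5,252.8)],.088)
print("shelf",c, "mid",c.mean(0),[np.linalg.norm(c[i]-c[i-1]) for i in range(4)])
for i in range(4): v=c[i]-c[i-1]; print(np.degrees(np.arctan2(v[1],v[0])))
print("mould",px2w(s,[(285+87/3.2,160+104/3.2)],.105))
print("bed corners",px2w(s,[(218,218),(377,142),(474,246),(303,355)],.06))
E
```

```text
thick end [[ 0.3823 -0.3326  0.025 ]
 [ 0.3952 -0.3041  0.025 ]]
thin [[ 0.5124 -0.3855  0.003 ]
 [ 0.5253 -0.3541  0.003 ]]
side thick [[ 0.3934 -0.306   0.025 ]
 [ 0.3833 -0.3372  0.025 ]] thin [[ 0.523  -0.3547  0.003 ]
 [ 0.5116 -0.3864  0.003 ]]
shelf [[ 0.4155 -0.0029  0.088 ]
 [ 0.4278  0.1929  0.088 ]
 [ 0.6524  0.1773  0.088 ]
 [ 0.6381 -0.0186  0.088 ]] mid [0.5335 0.0872 0.088 ] [np.float64(0.2231436109508648), np.float64(0.19625516826792208), np.float64(0.2251677236676574), np.float64(0.1964763140572633)]
175.96067461130687
86.40631978415948
-3.98170275560752
-94.18441837665084
mould [[0.4489 0.0335 0.105 ]]
bed corners [[ 0.3514 -0.2251  0.06  ]
 [ 0.3561  0.3298  0.06  ]
 [ 0.8158  0.3288  0.06  ]
 [ 0.8247 -0.2211  0.06  ]]
```

```bash
cat >> h.py <<'E'
def go(P,yaw):
    """shift in move units to TCP P with tool y-axis at world azimuth yaw (deg)"""
    s=status.state(); w,x,y,z=s["ee_rot"]; m=R.from_quat([x,y,z,w]).as_matrix()
    d=m.T@(np.array(P)-s["eef_pos"])/.025
    cur=np.degrees(np.arctan2(m[1,1],m[0,1])); t=(-(yaw-cur)+180)%360-180
    tilt=np.degrees(np.arccos(-m[2,2]))
    print("t",s["t"],"pos",s["eef_pos"].round(4),"yaw",cur.round(2),"tilt",tilt.round(2),"shift",d.round(3),"twist",(t/8).round(3),"F",s["contact_force"].round(2),"w",round(s["gripper_width"],3),"g",round(s["grasp_force"],1))
E
python3 -c "
from h import *
go([.411,-.328,.15],-111.6)"
```

```text
t 0.1 pos [ 0.2083 -0.6936  0.2302] yaw -73.28 tilt 0.12 shift [ 11.972 -11.667   3.232] twist 4.79 F [-0.59  0.26  0.63] w 0.997 g 0.0
```

```bash
python3 -c "
from h import *
np.set_printoptions(precision=3,suppress=True)
for z in (.0,.05,.1): print(z,px2w('pics/scene0.png',[(42,281),(79,250),(130,305),(92,338),(50,375),(150,360)],z)[:,:2].tolist(), px2w('pics/side0.png',[(360,370),(275,399),(480,315)],z)[:,:2].tolist())
"
```

```text
0.0 [[0.23249906035761791, -0.7390406935293418], [0.188576654878585, -0.6164041205931368], [0.4390474228630167, -0.5430414047334172], [0.47581745904925177, -0.6624990724713353], [0.5151374259889746, -0.7877329483285117], [0.6122711280647376, -0.5503139002323829]] [[0.5339023655499382, -0.44083420806422835], [0.3641518154229246, -0.47815662064744613], [0.8317319783228964, -0.3426591855286214]]
0.05 [[0.2723016969643327, -0.7232540060638317], [0.23021971799913754, -0.6057561225490365], [0.47019531757664124, -0.5354674343051273], [0.5054246241791055, -0.649919614374775], [0.5430970149241768, -0.7699059692220142], [0.6361606429969852, -0.5424351993734146]] [[0.5224124374863041, -0.47888549216428156], [0.363884313174472, -0.5137404723524623], [0.8005521539236813, -0.38720094583912135]]
0.1 [[0.3121043335710476, -0.7074673185983217], [0.27186278111969, -0.5951081245049363], [0.5013432122902657, -0.5278934638768376], [0.5350317893089593, -0.6373401562782146], [0.571056603859379, -0.7520789901155167], [0.6600501579292328, -0.5345564985144462]] [[0.51092250942267, -0.5169367762643348], [0.36361681092601944, -0.5493243240574784], [0.7693723295244662, -0.4317427061496212]]
```

```bash
python3 -m creep '[[0,1,-1,0,0.4],[0,2.2,-2.2,0,0.9],[0,3.5,-3.4,0,1.4],[0,4.8,-4.7,0,1.9],[0,6.1,-6,0,2.5],[0,7.4,-7.2,0,3],[0,8.7,-8.5,0,3.5],[0,10,-9.8,0,4],[0,11.1,-10.9,0,4.4],[0,12,-11.7,0,4.8]]'; python3 -m creep '[[0,0,0,0.8,0],[0,0,0,1.8,0],[0,0,0,2.7,0],[0,0,0,3.2,0],[0,0,0,3.2,0]]'
python3 - <<'E'
from h import *
snap("wrist","pics/wrist1.png"); go([.411,-.328,.003],-111.6)
print(w2px("pics/wrist1.png",[[.411,-.328,.02],[.518,-.370,.003]]))
E
```

```text
t: 1.1
eef_pos: [0.4125, -0.3247, 0.231]
ee_rot: [-0.001, 0.982, -0.188, -0.0]
contact_force: [-0.3, 0.5, 0.1]
gripper_width: 1.002
grasp_force: 0.0
t: 1.6
eef_pos: [0.4105, -0.327, 0.1496]
ee_rot: [-0.001, 0.982, -0.188, -0.002]
contact_force: [-0.5, 0.7, -0.3]
gripper_width: 1.001
grasp_force: 0.0
t 1.65 pos [ 0.4113 -0.3277  0.1507] yaw -111.69 tilt 0.11 shift [5.00e-03 1.70e-02 5.91e+00] twist -0.011 F [-0.29 -0.27  0.89] w 1.001 g 0.0
[[317.7417767  187.54107966]
 [317.32899919  67.55260702]]
```

View pics/wrist1.png

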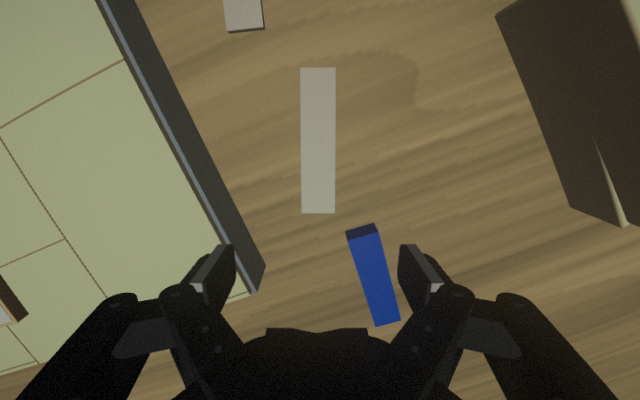

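The wrist view shows the wedge straight under the tool: thin end at (318,67), thick end at (318,213), as predicted. The blue wedge at (373,275) stays clear of the fingers. Descending to grip it.

```bash
python3 -m creep '[[0,0,0,1,0],[0,0,0,2,0],[0,0,0,3,0],[0,0,0,4,0],[0,0,0,4.8,0],[0,0,0,5.4,0],[0,0,0,5.8,0],[0,0,0,5.9,0],[0,0,0,5.9,0]]'; python3 -m creep '[[255,0,0,0,0],[255,0,0,0,0],[255,0,0,0,0],[255,0,0,0,0],[255,0,0,0,0],[255,0,0,0,0],[255,0,0,0,0],[255,0,0,0,0]]'
```

```text
t: 2.55
eef_pos: [0.4121, -0.3284, 0.0042]
ee_rot: [0.0, 0.982, -0.188, 0.0]
contact_force: [-0.7, -0.3, -0.4]
gripper_width: 1.001
grasp_force: 0.0
t: 3.35
eef_pos: [0.412, -0.3282, 0.0045]
ee_rot: [0.0, 0.982, -0.188, 0.0]
contact_force: [-0.6, 0.6, 5.4]
gripper_width: 0.383
grasp_force: 60.9
```

```bash
python3 -m creep '[[255,0,0,-0.5,0],[255,0,0,-1.5,0],[255,0,0,-2.5,0],[255,0,0,-3.5,0],[255,0,0,-4.5,0],[255,0,0,-5.5,0],[255,0,0,-6,0],[255,0,0,-6,0]]'; python3 -c "
from h import *
go([.477,-.1505,.153],-3.95)"
```

```text
t: 4.15
eef_pos: [0.4125, -0.3285, 0.1557]
ee_rot: [0.001, 0.982, -0.188, 0.002]
contact_force: [-1.2, -0.5, -1.9]
gripper_width: 0.38
grasp_force: 60.1
t 4.15 pos [ 0.4125 -0.3285  0.1557] yaw -111.68 tilt 0.22 shift [-0.234 -7.568  0.1  ] twist -13.466 F [-1.16 -0.5  -1.95] w 0.38 g 60.1
```

```bash
python3 -m creep '[[255,0,-0.5,0,-0.8],[255,0,-1,0,-1.7],[255,0,-1.8,0,-2.6],[255,-0.1,-2.5,0,-3.5],[255,-0.1,-3.3,0,-4.4],[255,-0.1,-4,0,-5.3],[255,-0.2,-4.8,0,-6.2],[255,-0.2,-5.5,0,-7.1],[255,-0.2,-6.2,0,-7.8],[255,-0.2,-6.8,0,-8]]'; python3 -c "
from h import *
go([.477,-.1505,.153],-3.95)"
```

```text
t: 5.15
eef_pos: [0.4692, -0.1668, 0.1526]
ee_rot: [-0.001, 0.932, 0.362, -0.001]
contact_force: [0.6, 0.2, -0.6]
gripper_width: 0.38
grasp_force: 60.2
t 5.15 pos [ 0.4692 -0.1668  0.1526] yaw -47.58 tilt 0.16 shift [ 0.671 -0.271 -0.016] twist -5.454 F [ 0.58  0.15 -0.64] w 0.38 g 60.2
```

```bash
python3 -m creep '[[255,0.1,0,0,-0.9],[255,0.2,-0.1,0,-1.8],[255,0.3,-0.1,0,-2.7],[255,0.4,-0.2,0,-3.6],[255,0.5,-0.2,0,-4.5],[255,0.65,-0.25,0,-5.2],[255,0.67,-0.27,0,-5.45],[255,0.67,-0.27,0,-5.45]]'; python3 - <<'E'
from h import *
snap("wrist","pics/wrist2.png"); snap("scene","pics/scene2.png")
go([.477,-.1505,.065],-3.95)
c=np.array([.5335,.0872]); a=np.radians(-3.95); Q=np.array([[np.cos(a),-np.sin(a)],[np.sin(a),np.cos(a)]])
P=[np.r_[c+Q@np.array(p),.088] for p in((-.115,-.1),(.115,-.1),(.115,.1),(-.115,.1))]
print(w2px("pics/wrist2.png",P).round(1).tolist())
E
```

```text
t: 5.95
eef_pos: [0.4772, -0.1516, 0.1532]
ee_rot: [-0.001, 0.732, 0.681, -0.0]
contact_force: [0.5, -0.2, -1.3]
gripper_width: 0.38
grasp_force: 60.2
t 6.05 pos [ 0.4773 -0.1519  0.1534] yaw -4.19 tilt 0.05 shift [ 0.056 -0.013  3.537] twist -0.03 F [-0.54  0.04 -2.14] w 0.379 g 60.2
[[201.4, 8.4], [539.6, 12.1], [525.9, -240.8], [199.7, -280.3]]
```

View pics/wrist2.png

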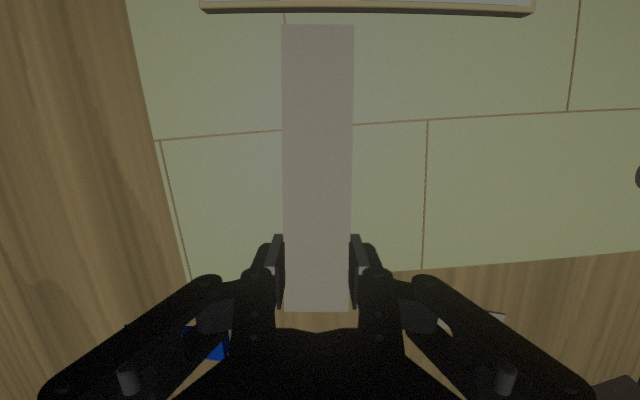

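The wrist view shows the wedge held straight, its tip at (318,25). The shelf's near edge runs from (201,9) to (535,13), within 5 px of my prediction of (201,8) and (540,12). Lowering onto the bed.

```bash
python3 -m creep '[[255,0,0,0.8,0],[255,0,0,1.6,0],[255,0,0,2.4,0],[255,0,0,2.9,0],[255,0,0,3.2,0],[255,0,0,3.4,0],[255,0,0,3.45,0],[255,0,0,3.45,0]]';  python3 -m creep '[[255,0,0,0.03,0],[255,0,0,0.06,0],[255,0,0,0.06,0]]'; python3 -m creep '[[255,0,0,0.02,0],[255,0,0,0.04,0],[255,0,0,0.04,0]]'
```

```text
t: 6.85
eef_pos: [0.478, -0.1519, 0.0678]
ee_rot: [0.0, 0.732, 0.681, 0.0]
contact_force: [-0.4, -0.6, -0.9]
gripper_width: 0.382
grasp_force: 60.1
t: 7.15
eef_pos: [0.4779, -0.1519, 0.0663]
ee_rot: [0.0, 0.732, 0.681, 0.0]
contact_force: [0.6, -0.4, -0.8]
gripper_width: 0.381
grasp_force: 60.1
t: 7.45
eef_pos: [0.4777, -0.1518, 0.065]
ee_rot: [-0.0, 0.732, 0.681, -0.0]
contact_force: [-0.2, 0.2, -1.7]
gripper_width: 0.381
grasp_force: 60.1
```

```bash
python3 -m creep '[[255,0,0,0.02,0],[255,0,0,0.04,0],[255,0,0,0.04,0]]'; python3 -m creep '[[255,0,0,0.02,0],[255,0,0,0.02,0]]'
```

```text
t: 7.75
eef_pos: [0.4777, -0.1519, 0.0646]
ee_rot: [0.0, 0.732, 0.682, -0.0]
contact_force: [-2.0, 1.3, 4.5]
gripper_width: 0.379
grasp_force: 60.8
t: 7.95
eef_pos: [0.4778, -0.1518, 0.0645]
ee_rot: [0.0, 0.732, 0.682, -0.0]
contact_force: [-2.1, 0.8, 9.7]
gripper_width: 0.381
grasp_force: 61.4
```

```bash
python3 -m creep '[[110,0,0,0,0],[110,0,0,0,0],[110,0,0,0,0],[110,0,0,-0.08,0],[110,0,0,-0.08,0],[255,0,0,-0.08,0],[255,0,0,-0.08,0],[255,0,0,-0.08,0],[255,0,0,-0.08,0],[255,0,0,-0.08,0]]'; python3 -m creep '[[255,0,0,0,0]]'
```

```text
t: 8.95
eef_pos: [0.4779, -0.1518, 0.0658]
ee_rot: [0.0, 0.732, 0.681, 0.0]
contact_force: [-0.6, -0.4, 5.2]
gripper_width: 0.38
grasp_force: 60.5
t: 9.05
eef_pos: [0.4779, -0.1518, 0.0658]
ee_rot: [0.0, 0.732, 0.681, 0.0]
contact_force: [-0.2, -0.6, 5.0]
gripper_width: 0.379
grasp_force: 60.5
```

```bash
python3 -c "
from h import *
go([.4867-.116*.0689,-.0098-.116*.9976,.066],-3.95)"
```

```text
t 9.05 pos [ 0.4779 -0.1518  0.0658] yaw -4.08 tilt 0.03 shift [ 1.052 -0.044 -0.007] twist -0.017 F [-0.2  -0.6   4.97] w 0.379 g 60.5
```

```bash
python3 -m creep '[[255,0,0,-0.02,0],[255,0,0,-0.02,0],[255,0,0,-0.02,0]]'; python3 -m creep '[[255,0.2,-0.01,0,0],[255,0.4,-0.02,0,0],[255,0.6,-0.03,0,0],[255,0.8,-0.04,0,0],[255,1,-0.04,0,0],[255,1.2,-0.04,0,0],[255,1.4,-0.04,0,0]]';  python3 -m creep '[[255,0.1,0,0,0],[255,0.2,0,0,0],[255,0.3,0,0,0]]'
```

```text
t: 9.35
eef_pos: [0.4776, -0.1518, 0.0659]
ee_rot: [-0.0, 0.732, 0.682, -0.0]
contact_force: [0.1, -0.2, -0.9]
gripper_width: 0.382
grasp_force: 60.2
t: 10.05
eef_pos: [0.4792, -0.1162, 0.066]
ee_rot: [-0.0, 0.732, 0.682, -0.0]
contact_force: [0.9, 0.3, -1.2]
gripper_width: 0.387
grasp_force: 59.9
t: 10.35
eef_pos: [0.4798, -0.1093, 0.066]
ee_rot: [0.0, 0.732, 0.681, -0.0]
contact_force: [-0.5, -0.2, -0.7]
gripper_width: 0.38
grasp_force: 59.9
```

```bash
python3 -m creep '[[255,0.1,0,0,0],[255,0.2,0,0,0],[255,0.3,0,0,0],[255,0.4,0,0,0]]';  python3 -m creep '[[255,0.05,0,0,0],[255,0.1,0,0,0],[255,0.15,0,0,0],[255,0.2,0,0,0]]';  python3 -m creep '[[255,0.05,0,0,0],[255,0.1,0,0,0],[255,0.15,0,0,0],[255,0.2,0,0,0]]'
```

```text
t: 10.75
eef_pos: [0.4804, -0.0992, 0.066]
ee_rot: [-0.0, 0.732, 0.681, -0.0]
contact_force: [-0.1, -0.1, -0.4]
gripper_width: 0.385
grasp_force: 59.9
t: 11.15
eef_pos: [0.4808, -0.0944, 0.066]
ee_rot: [-0.0, 0.732, 0.681, -0.0]
contact_force: [0.0, 0.5, -0.8]
gripper_width: 0.384
grasp_force: 59.9
t: 11.55
eef_pos: [0.4812, -0.0893, 0.066]
ee_rot: [-0.0, 0.732, 0.681, -0.0]
contact_force: [-0.5, -0.2, -1.2]
gripper_width: 0.381
grasp_force: 59.9
```

```bash
for i in 1; do :; done; python3 -m creep '[[255,0.05,0,0,0],[255,0.1,0,0,0],[255,0.15,0,0,0],[255,0.2,0,0,0]]';  python3 -m creep '[[255,0.05,0,0,0],[255,0.1,0,0,0],[255,0.15,0,0,0]]'; python3 -m creep '[[255,0.05,0,0,0],[255,0.1,0,0,0],[255,0.15,0,0,0]]'; python3 -m creep '[[255,0.05,0,0,0],[255,0.1,0,0,0],[255,0.15,0,0,0]]'
```

```text
t: 11.95
eef_pos: [0.4815, -0.0843, 0.066]
ee_rot: [-0.0, 0.732, 0.681, -0.0]
contact_force: [0.9, -1.2, -1.4]
gripper_width: 0.379
grasp_force: 59.9
t: 12.25
eef_pos: [0.4817, -0.0809, 0.066]
ee_rot: [0.0, 0.732, 0.681, -0.0]
contact_force: [-0.3, -1.7, -1.2]
gripper_width: 0.382
grasp_force: 59.9
t: 12.55
eef_pos: [0.482, -0.0769, 0.066]
ee_rot: [0.0, 0.732, 0.681, -0.0]
contact_force: [0.5, -0.8, -1.0]
gripper_width: 0.379
grasp_force: 59.9
t: 12.85
eef_pos: [0.4823, -0.0731, 0.066]
ee_rot: [-0.0, 0.732, 0.682, -0.0]
contact_force: [-0.7, -1.0, -1.2]
gripper_width: 0.378
grasp_force: 59.9
```

```bash
python3 -m creep '[[255,0.05,0,0,0],[255,0.1,0,0,0],[255,0.15,0,0,0]]'; python3 -m creep '[[255,0.05,0,0,0],[255,0.1,0,0,0],[255,0.12,0,0,0]]'; python3 -m creep '[[255,0.02,0,0,0],[255,0.04,0,0,0],[255,0.04,0,0,0]]';python3 -m creep '[[255,0.02,0,0,0],[255,0.04,0,0,0],[255,0.04,0,0,0]]'
```

```text
t: 13.15
eef_pos: [0.4826, -0.0694, 0.066]
ee_rot: [0.0, 0.732, 0.681, -0.0]
contact_force: [-0.6, -0.8, -0.9]
gripper_width: 0.379
grasp_force: 59.9
t: 13.45
eef_pos: [0.4828, -0.0663, 0.0661]
ee_rot: [-0.0, 0.732, 0.682, 0.0]
contact_force: [-0.4, -0.9, -1.9]
gripper_width: 0.379
grasp_force: 59.9
t: 13.75
eef_pos: [0.4829, -0.0654, 0.066]
ee_rot: [-0.0, 0.732, 0.682, -0.0]
contact_force: [0.5, -0.9, -1.7]
gripper_width: 0.383
grasp_force: 59.9
t: 14.05
eef_pos: [0.483, -0.0644, 0.066]
ee_rot: [-0.0, 0.732, 0.682, 0.0]
contact_force: [0.4, -0.9, -1.9]
gripper_width: 0.383
grasp_force: 59.9
```

```bash
f(){ grep -E "eef_pos|contact" ; }; python3 -m creep '[[255,0.02,0,0,0],[255,0.04,0,0,0],[255,0.04,0,0,0]]'|f; python3 -m creep '[[255,0.02,0,0,0],[255,0.04,0,0,0],[255,0.04,0,0,0]]'|f; python3 -m creep '[[255,0.02,0,0,0],[255,0.04,0,0,0],[255,0.04,0,0,0]]'|f
```

```text
eef_pos: [0.483, -0.0634, 0.066]
contact_force: [0.5, -1.4, -2.2]
eef_pos: [0.4831, -0.0623, 0.066]
contact_force: [-0.4, -1.1, -2.0]
eef_pos: [0.4832, -0.0614, 0.066]
contact_force: [-0.6, -0.3, -1.9]
```

```bash
f(){ grep -E "eef_pos|contact" ; }; python3 -m creep '[[255,0.02,0,0,0],[255,0.04,0,0,0],[255,0.04,0,0,0]]'|f; python3 -m creep '[[255,0.02,0,0,0],[255,0.04,0,0,0],[255,0.04,0,0,0]]'|f
```

```text
eef_pos: [0.4833, -0.0604, 0.066]
contact_force: [-0.4, -0.6, -1.2]
eef_pos: [0.4833, -0.0594, 0.066]
contact_force: [-0.7, -1.2, -1.6]
```

```bash
f(){ grep -E "eef_pos|contact" ; }; python3 -m creep '[[255,0.02,0,0,0],[255,0.04,0,0,0]]'|f; python3 -m creep '[[255,0,0,0,0]]'|f; python3 -m creep '[[255,0.02,0,0,0],[255,0.04,0,0,0]]'|f; python3 -m creep '[[255,0,0,0,0]]'|f
```

```text
eef_pos: [0.4833, -0.0586, 0.066]
contact_force: [-0.1, -1.0, -2.2]
eef_pos: [0.4834, -0.0585, 0.066]
contact_force: [0.1, -1.0, -1.8]
eef_pos: [0.4834, -0.0576, 0.066]
contact_force: [-0.5, -0.9, -2.2]
eef_pos: [0.4834, -0.0576, 0.066]
contact_force: [0.1, -1.7, -2.8]
```

```bash
f(){ grep -E "eef_pos|contact" ; }; python3 -m creep '[[255,0.02,0,0,0],[255,0.04,0,0,0]]'|f; python3 -m creep '[[255,0,0,0,0]]'|f
```

```text
eef_pos: [0.4834, -0.0569, 0.066]
contact_force: [0.1, -2.9, -2.8]
eef_pos: [0.4834, -0.0569, 0.066]
contact_force: [-0.4, -2.6, -3.1]
```

The push climb has begun, at about −2.7 N. I'll release so the wedge settles on the bed, then finish from behind with shut fingertips for a clean force reading.

```bash
f(){ grep -E "eef_pos|contact|width" ; }; python3 -m creep '[[120,0,0,0,0],[120,0,0,0,0],[120,0,0,0,0],[120,0,0,-0.5,0],[120,0,0,-1.2,0],[120,-0.6,0,-1.6,0],[200,-1.4,0,-1.6,0],[255,-1.8,0,-1.6,0],[255,-1.8,0,-1.6,0],[255,-1.8,0,-1.6,0]]'|f; python3 -m creep '[[255,0,0,0.5,0],[255,0,0,1,0],[255,0,0,1.4,0],[255,0,0,1.5,0],[255,0,0,1.5,0],[255,0.1,0,1.5,0],[255,0.2,0,1.5,0],[255,0.24,0,1.5,0]]'|f
python3 - <<'E'
from h import *
snap("wrist","pics/wrist3.png"); snap("side","pics/side3.png")
go([.485,-.0565,.0685],-3.95)
a=cv2.imread("pics/side3.png")[150:250,230:390]; b=cv2.imread("pics/wrist3.png")
cv2.imwrite("pics/crop3.png",np.hstack([cv2.resize(a,(400,250),interpolation=cv2.INTER_CUBIC),cv2.resize(b,(400,250))]))
E
```

```text
eef_pos: [0.4803, -0.1009, 0.1062]
contact_force: [0.5, 0.2, -0.0]
gripper_width: -0.001
eef_pos: [0.4811, -0.095, 0.0689]
contact_force: [0.6, -0.7, 0.9]
gripper_width: -0.001
t 18.35 pos [ 0.481  -0.0951  0.0689] yaw -4.05 tilt 0.04 shift [1.552 0.05  0.015] twist -0.013 F [ 0.52  0.1  -0.64] w -0.002 g 0.0
```

View pics/crop3.png

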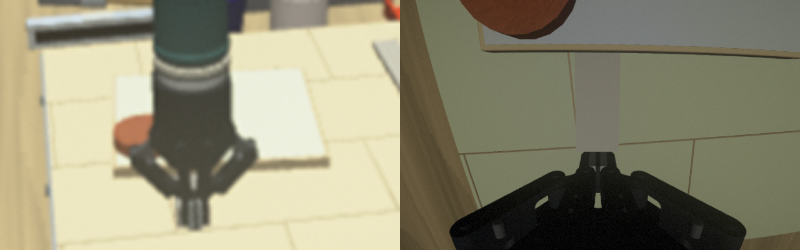

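The wedge sits straight under the shelf (wrist crop, column 598), the shut fingers are centred behind it (column 597), and the mould stands in place. Feeling forward now.

```bash
f(){ grep -E "eef_pos|contact" ; }; python3 -m creep '[[255,0.03,0,0,0],[255,0.04,0,0,0]]'|f; python3 -m creep '[[255,0.03,0,0,0],[255,0.04,0,0,0]]'|f; python3 -m creep '[[255,0.02,0,0,0],[255,0.03,0,0,0]]'|f;  python3 -m creep '[[255,0.02,0,0,0],[255,0.03,0,0,0]]'|f
```

```text
eef_pos: [0.4809, -0.0945, 0.0687]
contact_force: [-0.4, -0.5, -0.1]
eef_pos: [0.4809, -0.0945, 0.0687]
contact_force: [0.7, -3.7, 2.2]
eef_pos: [0.4808, -0.094, 0.0687]
contact_force: [-0.1, -5.2, 3.0]
eef_pos: [0.4808, -0.0938, 0.0687]
contact_force: [-0.4, -7.2, 2.8]
```

```bash
f(){ grep -E "eef_pos|contact" ; }; python3 -m creep '[[255,0.02,0,0,0],[255,0.03,0,0,0]]'|f; python3 -m creep '[[255,0,0,0,0]]'|f
```

```text
eef_pos: [0.4808, -0.0937, 0.0687]
contact_force: [0.1, -8.9, 2.7]
eef_pos: [0.4808, -0.0937, 0.0687]
contact_force: [0.4, -7.9, 2.5]
```

The thick end was met at TCP y ≈ −0.0945, and the wedge has advanced less than 0.8 mm since. The push is firm, but part of it is friction from the fingers' own 2.5 N down-load. Counting from the start of the climb (−0.0578), the wedge is 1 to 1.7 mm into the 4 mm climb, so I'm stopping and backing off.

```bash
python3 -m creep '[[255,-0.2,0,0,0],[255,-0.5,0,0,0],[255,-1,0,0,0],[255,-1.2,0,-0.8,0],[255,-1.2,0,-1.8,0],[255,-1.2,0,-2.8,0],[255,-1.2,0,-3.2,0],[255,-1.2,0,-3.2,0]]'
python3 - <<'E'
from h import *
snap("wrist","pics/wrist4.png"); snap("side","pics/side4.png"); go([.485,-.0565,.0685],-3.95)
a=cv2.imread("pics/wrist4.png")[0:300,150:600]; cv2.imwrite("pics/crop4.png",cv2.resize(a,(800,533),interpolation=cv2.INTER_CUBIC))
E
```

```text
t: 20.25
eef_pos: [0.4798, -0.1216, 0.1496]
ee_rot: [0.001, 0.732, 0.681, 0.001]
contact_force: [-0.3, 0.3, 0.2]
gripper_width: -0.004
grasp_force: 0.0
t 20.35 pos [ 0.4784 -0.1213  0.1479] yaw -4.1 tilt 0.05 shift [2.603 0.083 3.177] twist -0.018 F [-0.06 -0.53  0.91] w -0.0 g 0.0
```

View pics/crop4.png

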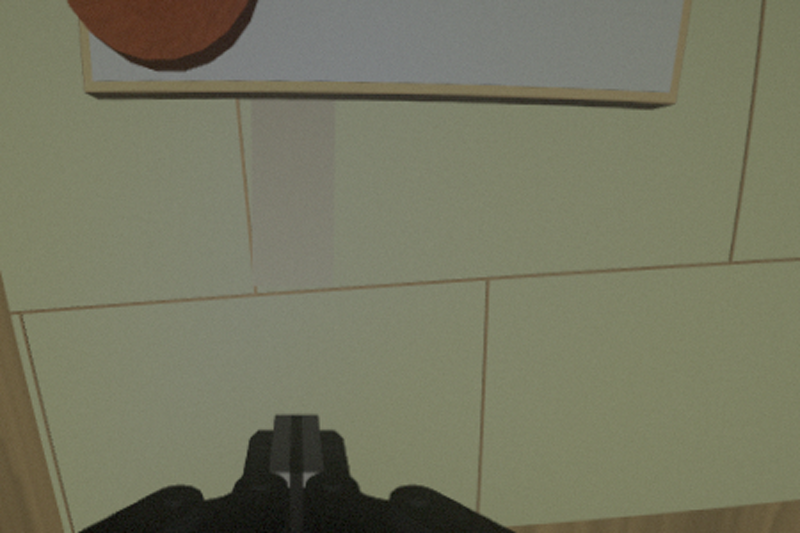

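The wedge lies straight under the shelf edge, between columns 252 and 334 of the crop, with its thick end at row 293. The mould is in place at (165,20) and the robot is clear. Handing in.

```bash
python3 -c "
from plant import ticket
print(ticket.hand_in())"
```

```text
the job is handed in; nothing more can be done
None
```

I eased the thick wedge under the sagging edge to about half-way up the force climb, backed the arm clear and handed the job in; I judged level and firm seating by push force and travel, not by direct measurement, and the hand-in returned no verdict.

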